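# Open and zero the carat scale

## Robot

A 6-joint arm with a two-finger parallel gripper is mounted at the origin on a cart in front of the work surface, level with it; the furniture and walls round the work are solid. World frame = base frame: x ahead of the robot, y to its left, z up, the work surface at z = 0. Lengths are in m, angles in rad, forces in N, time in s.
With the tool pointing down it reaches from about 0.375 to 0.975 m from the base axis. Payload 3.8 kg.
Tool frame: the origin (TCP) lies on the centre line of the jaws, within the pads' length; the fingertips stand 22 mm ahead of it and the grasp point (between the pads) lies 3 mm ahead of it; z points along the fingers, y is the line along which they close (so a half turn about z gives the same grasp; the last joint's range is limited). The gripper opens to 85 mm and grips with 20 to 120 N. Pads are 22 mm wide; open, the fingers measure 114 mm over their backs; the gripper's body (76 mm by 85 mm) begins 54 mm behind the grasp point. The pads swing forward as they close: fully open they stand 13 mm farther back than shut.
Start: joints at [-1.363, 0.264, 1.604, -0, 1.274, -0.037], TCP at [0.164, -0.655, 0.253] pointing down, gripper open.
Joint ranges: [-2.63, 2.63], [-0.94, 2.18], [0.31, 2.57], [-1.31, 4.45], [0, 2.66], [-2.55, 2.55]. Speed limits (rad/s): [2.57, 2.57, 3.14, 3.14, 3.14, 3.14].

## Interface

Orientations are given as a unit quaternion [x, y, z, w].
In Python, from station import robot gives the robot as it stands.
- The arm moves only by the tool drive_tool, never from a script. Its argument "increments" is a list of rows, each an object with "delta_pos": the shift along the tool's x, y, z normalised to -1 to 1, where 1 is 2.5 cm, a list of three; "angular": the turn, a rotation vector about the tool's x, y, z normalised to -1 to 1, where 1 is 0.15 rad, a list of three; "hand": the opening, from 0 (shut) to 1 (fully open). In form: [{"delta_pos": [dx, dy, dz], "angular": [wx, wy, wz], "hand": hand}, ...]. A call has 1 to 5 rows; each row shifts and turns the commanded pose from where the row before left it, along the tool's axes as they then stand; what a row does not reach is not made up. A row lasts 1/10 s, in which the tool goes at most 50 mm and 8.59 degrees, less where a joint would pass 70% of its speed; a pose out of reach is approached as far as the arm can. A call with a number of a shift or a turn outside -1 to 1 is refused whole. A call with a gripper value outside its range is refused whole. The fingers move at their own pace and stop on an object; the grip force is fixed at half the most. Time passes only in rows, so rows that do not move let the fingers close. It gives the time, the measured TCP pose, the force, the opening and the grip force at its end, in the units of the state.
- robot.read_state(): the state, without advancing time (a new reading comes with each control period).
- robot.capture(name): name is "scene" or "top" or "wrist"; returns the picture (384x512x3 uint8, blue, green, red); there is no depth.
- robot.camera_params(name): a dict with "vertical_fov" (degrees; the focal length in pixels is half the picture's height over the tangent of half this angle, whatever the lens; pixels are square), "cx", "cy" (the principal point, pixels), "R" (3x3) and "t" (3): a world point X has camera coordinates R X + t. Camera axes: x right, y down, z forward; pixel columns grow to the right and rows downward; lengths in m; the calibration is good to about 2 mm. A picture is of the moment at which its call begins: read the wrist's pose just before it. camera_params takes no time and is no camera call; for the wrist camera it gives the pose at the moment of the call.
- robot.job_done(): hands the job in; it is judged then, once.
Trained networks look in the newest picture that a camera, given by its name, has taken for a name from the list of things; names that differ only in an ending like _2 or _b are one class to them, and where a whole thing is asked for, a point or a joint stands for the part that bears it (a point fixed in the world has none). Each returns a list of dicts, best first, with "confidence" (0 to 1); they miss things now and then, are a little off and sometimes report something else, mostly with a low value. They report only what shows in the picture. A call takes as long as a camera call.
- robot.look_for(camera, query): "extent" ([left, top, right, bottom] in pixels, round what is visible of it).
- robot.silhouettes(camera, query): "region" (384x512 bool, what is visible of it) and "extent" ([left, top, right, bottom] in pixels, round what is visible of it).
- robot.tip_of(camera, query): "at" ([column, row] in pixels: a listed point, or the origin of a listed thing).
The state is a dict: "clock": time; "joints": joint angles; "qd": joint speeds; "joint_efforts": joint torques, N m; "position": TCP position; "tool_rot": TCP orientation; "force": force on the tool from outside, world axes, zero at the start; "wrist_torque": the same for the moment, N m; "grip_width": opening from 0.0 (shut) to 1.0 (fully open); "grip_force": force on a finger pad.
Only numpy, scipy, OpenCV 4.12 (cv2) and the standard library are available. Lean on these libraries where they do the work, as an engineer would, in place of code of your own. Each camera call takes 0.05 s, during which the arm holds its last target. There are 200 camera calls.

## Task

Get the small carat scale ready to weigh the ring: press the release tab at its front so that the sprung lid lifts, push the lid right back until it stays fully open, then press the oblong zero key under it all the way down and let it come up again. Do it all with the fingertips: leave the scale standing where it is, do not touch the round weighing pan or press the small round key, and leave the ring, the tweezers and the loupe where they lie.

Things in the scene. Friction and masses are not known exactly. Their poses are not given: they have to be found in the camera images.
- scale: Grey carat scale with dark lid, 166 x 130 mm, 43 mm high when shut, about 0.9 kg, loose on rubber feet. Origin: middle of its underside; x from its front to its hinge side at the back, y to its left seen from the front. Front step (x -84 to -46 mm, 10 mm high) carries the release tab; behind it the lid covers the 24 mm high flat top with, from the front: keys and display, round pan, lid pin.
- tab_pad (a point): Where to press the release tab: middle of the ribbed raised pad (15 mm in x, 36 mm wide in y) on the tab's plate, 28 mm above the board at rest, 23 mm in front of the tab's pivot. Axes are the tab's (at rest those of the scale). The tab's hook, 16 mm wide, stands up 21 mm behind this point, to 35.5 mm above the board.
- tab (a joint): Release tab, a sprung rocker: 0 at rest, grows in rad as its pad tilts down, stop at 0.30 (about 7 mm down at tab_pad, 4 to 5 mm down for a wide fingertip, which bears on the pad's rear edge). The hook lets go of the lid at about 0.2. Needs 3 to 5 N, the more the nearer to its pivot. It springs back when let go.
- lid_axis (a point): Middle of the lid's hinge axis, which runs along the scale's y, 28 mm above the board at the scale's x = 74 mm; fixed to the housing, axes those of the scale. The tab lies straight in front of it, 148 mm away.
- lid_lip (a point): Middle of the lower front edge of the lid's lip, a tongue 60 mm wide (y), 7 mm long and 3.5 mm thick that sticks out of the middle of the lid's front; 121 mm from the hinge axis. Its axes are those of the lid: x points from the lip to the hinge along the lid. With the lid shut the hook of the tab lies over the lip.
- lid (a joint): Lid, upturned tray 118 x 124 mm, 18.5 mm deep, 40 g: 0 shut, grows in rad as it opens up and back to its stop at 1.83, leaning back past upright. When the tab lets go, a sprung pin at its back lifts it in about 0.6 s to 0.72, where it rests. From there it has to be pushed (under 1 N): let go before about 1.25 it drops back to there, beyond about 1.6 it falls to its stop and stays.
- zero_key_top (a point): Centre of the top of the oblong zero key, 16 mm (x) by 22 mm (y), under the lid at the front right of the scale's flat top (scale x -22, y -43 mm), 28.5 mm above the board at rest, 4.5 mm proud of the housing; axes those of the scale.
- zero_key (a joint): Zero key: 0 up, grows in m as it is pressed down; stop at 0.003, where it takes about 4 N. It springs back.
- unit_key_top (a point): Centre of the top of the small round key, 11 mm across, at the front left of the scale's flat top (scale x -22, y +43 mm), 28.5 mm above the board; not to be pressed.
- unit_key (a joint): Small round key: 0 up, grows in m as it is pressed; stop at 0.003.
- pan: Round steel weighing pan, 55 mm across, fixed on the scale behind the keys, its centre at the scale's x 20, y 0 mm, its top 30.5 mm above the board; origin under its centre on the housing's top. Delicate: not to be touched.
- ring: Gold finger ring, 22 x 25 x 6 mm, lying flat to the right of the scale; origin at the middle of its underside.
- loupe: Folded white and black loupe, 22 x 33 x 12 mm, lying to the right of the scale near its front; origin at the middle of its underside.
- tweezers: Steel tweezers, 124 mm long in their y, 12 mm wide, 9 mm high, lying to the left of the scale roughly along its side; origin at the middle of the underside.

How it is judged:
By the outcome, as a careful person would: the job done as asked, in the order asked, and still so for the second after the job is handed in, with the robot touching nothing.
It also fails if it takes over 48 s, if anything falls off the work surface, if the arm or the gripper's body presses on something with over 40 N, if the wrist force passes 120 N, or if a joint passes its speed limit or range.

## Working session

There is one attempt and no reset: what is moved stays moved. The work goes in short steps, Python scripts to look and compute and a tool call to move; the robot and the scene stay as the last step left them, time stands still between calls to the robot, and variables do not carry over. Pictures are saved under pics/ and viewed, at most 10 in all, crops included, and the job is handed in when it is done.

Besides the shell and the picture viewer there is one more tool, called as name(argument=value, ...), one argument or row to a line, values as JSON. drive_tool: Moves the arm, as the interface text tells. Scaled input: -1 to 1 covers 2.5 cm each way for a shift and 0.15 rad each way for a turn. Its arguments: {"type":"object","properties":{"increments":{"type":"array"}},"required":["increments"]}

```bash
ls; mkdir -p pics; cat > h.py <<'E'
import numpy as np, cv2
from station import robot
def ray(cam,px):
    p=robot.camera_params(cam);f=192/np.tan(np.radians(p["vertical_fov"])/2)
    R=np.array(p["R"]);t=np.array(p["t"])
    d=R.T@np.array([(px[0]-p["cx"])/f,(px[1]-p["cy"])/f,1.]);return -R.T@t,d
def at_z(cam,px,z):
    o,d=ray(cam,px);return o+d*(z-o[2])/d[2]
def proj(cam,X):
    p=robot.camera_params(cam);f=192/np.tan(np.radians(p["vertical_fov"])/2)
    c=np.array(p["R"])@np.array(X)+np.array(p["t"]);return np.array([p["cx"]+f*c[0]/c[2],p["cy"]+f*c[1]/c[2]])
E
python3 - <<'E'
from h import *
ims=[]
for c in ["top","scene"]:
    im=robot.capture(c);cv2.imwrite(f"pics/{c}0.png",im)
    for q,z in [("scale",0),("tab_pad",.028),("lid_axis",.028),("lid_lip",.0),("ring",0),("loupe",0),("tweezers",0)]:
        r=robot.tip_of(c,q)
        for k in r[:2]: print(c,q,np.round(k["at"],1),round(k["confidence"],2),np.round(at_z(c,k["at"],z),4))
s=robot.read_state();print(s["clock"],s["position"],s["tool_rot"])
E
```

```text
pics
top scale [257.9 185. ] 0.76 [ 0.5364 -0.2292  0.    ]
top tab_pad [263.5 210.5] 0.54 [ 0.4719 -0.2413  0.028 ]
top lid_axis [258.4 150.9] 0.72 [ 0.6191 -0.2296  0.028 ]
top lid_lip [259.9 201.9] 0.9 [ 0.4934 -0.234   0.    ]
top ring [306.  209.4] 0.52 [ 0.4737 -0.3517  0.    ]
top ring [297.8 178.8] 0.48 [ 0.5519 -0.3314  0.    ]
top loupe [305.9 209.6] 0.58 [ 0.4731 -0.3514  0.    ]
top loupe [253.1 150.8] 0.25 [ 0.6237 -0.2175  0.    ]
top tweezers [221.9 198.2] 0.38 [ 0.5032 -0.138   0.    ]
scene scale [252.9 210.5] 0.66 [ 0.5356 -0.224   0.    ]
scene tab_pad [291.8 208.2] 0.61 [ 0.4583 -0.2317  0.028 ]
scene tab_pad [244.2 236.9] 0.6 [ 0.4803 -0.1119  0.028 ]
scene lid_axis [220.6 182.9] 0.8 [ 0.6181 -0.2359  0.028 ]
scene lid_lip [271.9 201. ] 0.79 [ 0.5236 -0.2732  0.    ]
scene loupe [249.7 209.8] 0.69 [ 0.5419 -0.2228  0.    ]
scene loupe [305.2 189.8] 0.66 [ 0.4901 -0.3479  0.    ]
scene tweezers [243.3 239.8] 0.66 [ 0.4987 -0.1367 -0.    ]
0.8 [ 0.16360407 -0.65486954  0.25331163] [9.92518575e-01 1.22093725e-01 1.04051010e-06 1.17312837e-05]
```

View pics/top0.png

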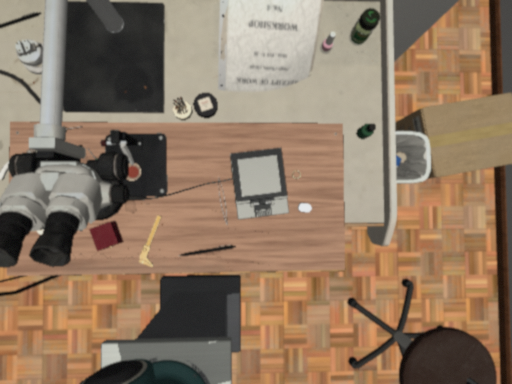

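View pics/scene0.png

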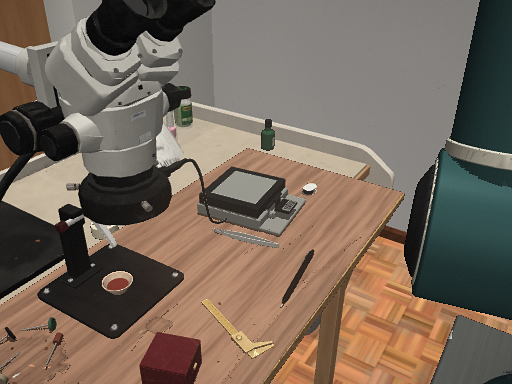

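The scale is at about (0.54, -0.23) m with a yaw of about +4.5°. The tab shows at about (263,210) in the top picture, facing the robot. In that picture the loupe is at (305,208), the ring near (297,178) and the tweezers at about (222,198). I'll move above the front, shut the gripper and measure with the wrist camera.

drive_tool(
  increments=[
    {"delta_pos": [0.98,-0.91,0],"angular": [0,0,0],"hand": 0},
    {"delta_pos": [0.98,-0.91,0],"angular": [0,0,0],"hand": 0},
    {"delta_pos": [0.98,-0.91,0],"angular": [0,0,0],"hand": 0},
    {"delta_pos": [0.98,-0.91,0],"angular": [0,0,0],"hand": 0},
    {"delta_pos": [0.98,-0.91,0],"angular": [0,0,0],"hand": 0},
  ],
)

```text
clock: 1.3
position: [0.2554, -0.5137, 0.2534]
tool_rot: [0.993, 0.122, 0.0, 0.0]
force: [0.5, 0.2, 0.0]
grip_width: 0.145
grip_force: 0.0
```

drive_tool(
  increments=[
    {"delta_pos": [0.98,-0.91,0],"angular": [0,0,0],"hand": 0},
    {"delta_pos": [0.98,-0.91,0],"angular": [0,0,0],"hand": 0},
    {"delta_pos": [0.98,-0.91,0],"angular": [0,0,0],"hand": 0},
    {"delta_pos": [0.98,-0.91,0],"angular": [0,0,0],"hand": 0},
    {"delta_pos": [0.98,-0.91,0],"angular": [0,0,0],"hand": 0},
  ],
)

```text
clock: 1.8
position: [0.3467, -0.3736, 0.2536]
tool_rot: [0.993, 0.122, 0.0, 0.0]
force: [0.1, -0.5, -0.6]
grip_width: -0.001
grip_force: 0.0
```

drive_tool(
  increments=[
    {"delta_pos": [0.98,-0.91,0],"angular": [0,0,0],"hand": 0},
    {"delta_pos": [0.98,-0.91,0],"angular": [0,0,0],"hand": 0},
    {"delta_pos": [0.98,-0.91,0],"angular": [0,0,0],"hand": 0},
    {"delta_pos": [0.7,-0.7,0],"angular": [0,0,0.55],"hand": 0},
    {"delta_pos": [0.4,-0.4,0],"angular": [0,0,0.55],"hand": 0},
  ],
)

```text
clock: 2.3
position: [0.4227, -0.2563, 0.2536]
tool_rot: [0.999, 0.039, 0.0, -0.0]
force: [-1.3, 0.6, -1.2]
grip_width: -0.001
grip_force: 0.0
```

```bash
cat >> h.py <<'E'
from scipy.spatial.transform import Rotation as Ro
def show(cam,name,qs):
    im=robot.capture(cam)
    for q,z in qs:
        for k in robot.tip_of(cam,q)[:2]:
            print(q,np.round(k["at"],1),round(k["confidence"],2),np.round(at_z(cam,k["at"],z),4))
            cv2.circle(im,tuple(int(v) for v in k["at"]),3,(0,0,255),1)
    cv2.imwrite(f"pics/{name}.png",im)
def st():
    s=robot.read_state();print(round(s["clock"],2),np.round(s["position"],4),np.round(Ro.from_quat(s["tool_rot"]).as_matrix(),3).tolist(),np.round(s["force"],1),s["grip_width"])
E
python3 - <<'E'
from h import *
show("wrist","w1",[("scale",0),("tab_pad",.028),("lid_axis",.028),("lid_lip",.028),("ring",0),("loupe",0),("tweezers",0)])
st()
E
```

```text
scale [240.1  42.8] 0.57 [ 0.5461 -0.2296  0.    ]
tab_pad [243.3 115.8] 0.76 [ 0.4696 -0.2405  0.028 ]
lid_lip [245.3  88.3] 0.6 [ 0.4979 -0.2417  0.028 ]
ring [332.   30.5] 0.7 [ 0.565  -0.3314  0.    ]
loupe [336. 112.] 0.92 [ 0.4791 -0.3501  0.    ]
tweezers [157.3  81.4] 0.55 [ 0.4969 -0.14    0.    ]
2.7 [ 0.4215 -0.2588  0.2533] [[0.997, 0.079, -0.0], [0.079, -0.997, -0.0], [-0.0, 0.0, -1.0]] [-0.3  0.8  0.2] -0.0027018728913103633
```

View pics/w1.png

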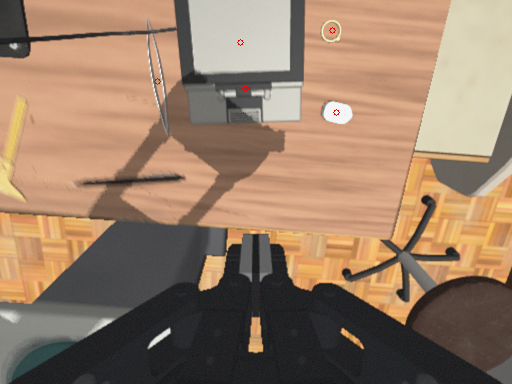

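The wrist view shows the scale nearly square to the tool. The tab pad is at (243,116), the lid's front edge runs along row ~82, and the front corners of the scale are at about (190,123) and (301,121). I'll fit the yaw from the edges next.

```bash
python3 - <<'E'
from h import *
im=robot.capture("wrist")
c=cv2.resize(im[60:140,170:320],None,fx=5,fy=5,interpolation=cv2.INTER_CUBIC);cv2.imwrite("pics/c1.png",c)
for r in robot.silhouettes("wrist","scale")[:1]: print(r["extent"],r["confidence"])
P=[at_z("wrist",k["at"],.028) for _ in range(1) for k in robot.tip_of("wrist","tab_pad")[:1]];print(P)
for a in [(190,123),(301,121)]: print(at_z("wrist",a,.01))
th=np.radians(3)
for yaw in (2,3,4,5):
    th=np.radians(yaw);R=np.array([[np.cos(th),-np.sin(th)],[np.sin(th),np.cos(th)]])
    o=np.array([.4705,-.2407])-R@[-.074,0]
    print(yaw,o,[np.round(proj("wrist",[*(o+R@[x,y]),z])).tolist() for x,y,z in [(-.083,.065,.005),(-.083,-.065,.005),(-.044,.062,.043),(-.044,-.062,.043),(-.074,0,.028)]])
E
```

```text
[167.9, 0.0, 306.1, 125.8] 0.59
[array([ 0.47146744, -0.24001108,  0.028     ])]
[ 0.45411505 -0.17968958  0.01      ]
[ 0.46655057 -0.30832981  0.01      ]
2 [ 0.54445492 -0.23811744] [[188.0, 118.0], [298.0, 123.0], [182.0, 83.0], [303.0, 89.0], [243.0, 114.0]]
3 [ 0.54439859 -0.23682714] [[188.0, 119.0], [298.0, 122.0], [182.0, 84.0], [303.0, 87.0], [243.0, 114.0]]
4 [ 0.54431974 -0.23553802] [[188.0, 120.0], [299.0, 121.0], [181.0, 85.0], [303.0, 86.0], [243.0, 114.0]]
5 [ 0.54421841 -0.23425048] [[188.0, 121.0], [299.0, 120.0], [181.0, 86.0], [302.0, 85.0], [243.0, 114.0]]
```

View pics/c1.png

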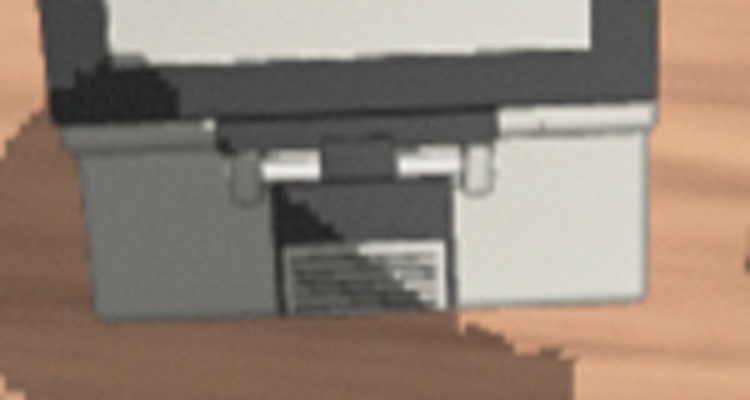

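The corners in the crop give a yaw of about 6.7°, with the pad at (0.4695, -0.2405). I'll align the tool and descend to just above the tab.

drive_tool(
  increments=[
    {"delta_pos": [0,0,0.5],"angular": [0,0,-0.25],"hand": 0},
    {"delta_pos": [0.64,-0.17,0.95],"angular": [0,0,0],"hand": 0},
    {"delta_pos": [0.64,-0.17,0.95],"angular": [0,0,0],"hand": 0},
    {"delta_pos": [0.63,-0.17,0.95],"angular": [0,0,0],"hand": 0},
    {"delta_pos": [0,0,0.95],"angular": [0,0,0],"hand": 0},
  ],
)

```text
clock: 3.35
position: [0.4694, -0.2398, 0.1452]
tool_rot: [0.998, 0.059, 0.001, 0.0]
force: [-0.2, 0.4, 0.0]
grip_width: -0.003
grip_force: 0.0
```

drive_tool(
  increments=[
    {"delta_pos": [0,0,0.95],"angular": [0,0,0],"hand": 0},
    {"delta_pos": [0,0,0.95],"angular": [0,0,0],"hand": 0},
    {"delta_pos": [0,0,0.8],"angular": [0,0,0],"hand": 0},
    {"delta_pos": [0,0,0.5],"angular": [0,0,0],"hand": 0},
    {"delta_pos": [0,0,0],"angular": [0,0,0],"hand": 0},
  ],
)

```text
clock: 3.85
position: [0.4662, -0.2392, 0.0638]
tool_rot: [0.998, 0.058, -0.002, -0.001]
force: [0.2, 0.3, 0.1]
grip_width: 0.002
grip_force: 0.0
```

```bash
python3 - <<'E'
from h import *
im=robot.capture("wrist");st()
s=robot.capture("scene")
cv2.imwrite("pics/m2.png",np.vstack([cv2.resize(im[60:330,150:370],(660,810))[:450,:],])[:450])
c=cv2.resize(s[150:250,180:320],None,fx=4,fy=4);cv2.imwrite("pics/s2.png",c)
print(proj("wrist",np.array(robot.read_state()["position"])-[0,0,.022]),proj("wrist",[.4695,-.2405,.028]))
E
```

```text
3.9 [ 0.4673 -0.2397  0.0652] [[0.993, 0.117, -0.002], [0.117, -0.993, 0.001], [-0.001, -0.001, -1.0]] [ 0.1  0.1 -0.4] 5.2843252462553205e-05
[255.29816714 249.3889404 ] [256.21436527 232.88419388]
```

View pics/m2.png

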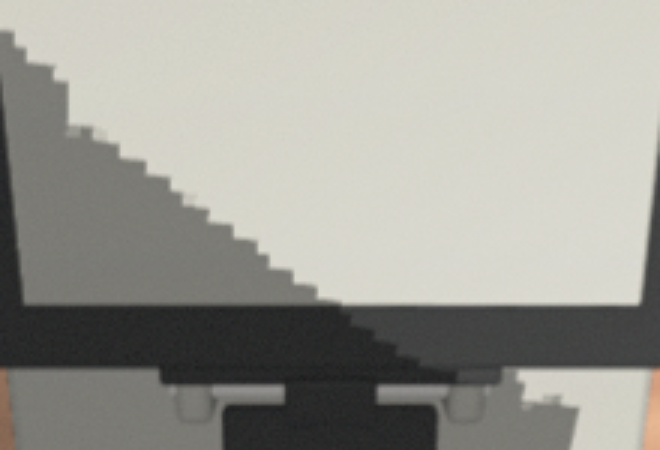

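The tool is square to the scale. The tab's plate is centred at about column 260, against about 256 predicted, so I'll shift 1.5 mm to the right and press in small steps.

drive_tool(
  increments=[
    {"delta_pos": [0,0.06,0.25],"angular": [0,0,0],"hand": 0},
    {"delta_pos": [0,0,0.25],"angular": [0,0,0],"hand": 0},
    {"delta_pos": [0,0,0.12],"angular": [0,0,0],"hand": 0},
    {"delta_pos": [0,0,0.06],"angular": [0,0,0],"hand": 0},
    {"delta_pos": [0,0,0],"angular": [0,0,0],"hand": 0},
  ],
)

```text
clock: 4.45
position: [0.4675, -0.2414, 0.0488]
tool_rot: [0.998, 0.059, -0.001, 0.0]
force: [-3.0, -0.0, 3.4]
grip_width: 0.0
grip_force: 1.9
```

drive_tool(
  increments=[
    {"delta_pos": [0,0,0.05],"angular": [0,0,0],"hand": 0},
    {"delta_pos": [0,0,0.05],"angular": [0,0,0],"hand": 0},
    {"delta_pos": [0,0,0],"angular": [0,0,0],"hand": 0},
  ],
)

```text
clock: 4.75
position: [0.4679, -0.2413, 0.0463]
tool_rot: [0.998, 0.059, -0.0, 0.0]
force: [-3.3, -0.8, 4.2]
grip_width: 0.002
grip_force: 2.3
```

drive_tool(
  increments=[
    {"delta_pos": [0,0,0.04],"angular": [0,0,0],"hand": 0},
    {"delta_pos": [0,0,0.04],"angular": [0,0,0],"hand": 0},
    {"delta_pos": [0,0,0],"angular": [0,0,0],"hand": 0},
    {"delta_pos": [0,0,0],"angular": [0,0,0],"hand": 0},
    {"delta_pos": [0,0,0],"angular": [0,0,0],"hand": 0},
  ],
)

```text
clock: 5.25
position: [0.468, -0.2413, 0.0445]
tool_rot: [0.998, 0.059, -0.0, 0.0]
force: [-4.6, -0.3, 6.7]
grip_width: 0.003
grip_force: 3.3
```

```bash
python3 - <<'E'
from h import *
s=robot.capture("scene");st()
cv2.imwrite("pics/s3.png",cv2.resize(s[130:250,180:320],None,fx=4,fy=4))
E
```

```text
5.3 [ 0.468  -0.2413  0.0446] [[0.993, 0.117, -0.0], [0.117, -0.993, -0.0], [-0.0, 0.0, -1.0]] [-4.1 -0.4  6.3] 1.800681971188588e-05
```

View pics/s3.png

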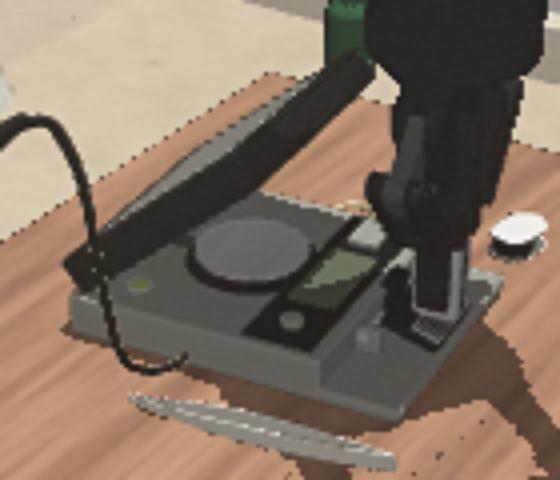

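The lid has lifted and rests at about 0.7 rad, clear of the gripper. I'll lift off the tab and then come forward below the lip's level.

drive_tool(
  increments=[
    {"delta_pos": [0,0,-0.5],"angular": [0,0,0],"hand": 0},
    {"delta_pos": [0,0,-0.8],"angular": [0,0,0],"hand": 0},
    {"delta_pos": [0,0,-0.8],"angular": [0,0,0],"hand": 0},
    {"delta_pos": [0,0,-0.6],"angular": [0,0,0],"hand": 0},
    {"delta_pos": [0.3,0,0],"angular": [0,0,0],"hand": 0},
  ],
)

```text
clock: 5.8
position: [0.4772, -0.2413, 0.1146]
tool_rot: [0.998, 0.058, 0.002, 0.001]
force: [0.1, -0.0, -0.1]
grip_width: -0.003
grip_force: 0.0
```

drive_tool(
  increments=[
    {"delta_pos": [0.4,0,0],"angular": [0,0,0],"hand": 0},
    {"delta_pos": [0.4,0,0],"angular": [0,0,0],"hand": 0},
    {"delta_pos": [0.3,0,0],"angular": [0,0,0],"hand": 0},
    {"delta_pos": [0.2,0,0],"angular": [0,0,0],"hand": 0},
    {"delta_pos": [0,0,0],"angular": [0,0,0],"hand": 0},
  ],
)

```text
clock: 6.3
position: [0.5083, -0.2363, 0.1111]
tool_rot: [0.998, 0.059, -0.0, -0.0]
force: [0.5, 0.5, -0.2]
grip_width: 0.001
grip_force: 0.0
```

```bash
python3 - <<'E'
from h import *
s=robot.capture("scene");st()
cv2.imwrite("pics/s4.png",cv2.resize(s[110:250,180:320],None,fx=4,fy=4))
E
```

```text
6.35 [ 0.5078 -0.2363  0.1111] [[0.993, 0.118, -0.001], [0.118, -0.993, 0.0], [-0.001, -0.001, -1.0]] [-0.2  0.2 -0.2] 0.002679394835798835
```

View pics/s4.png

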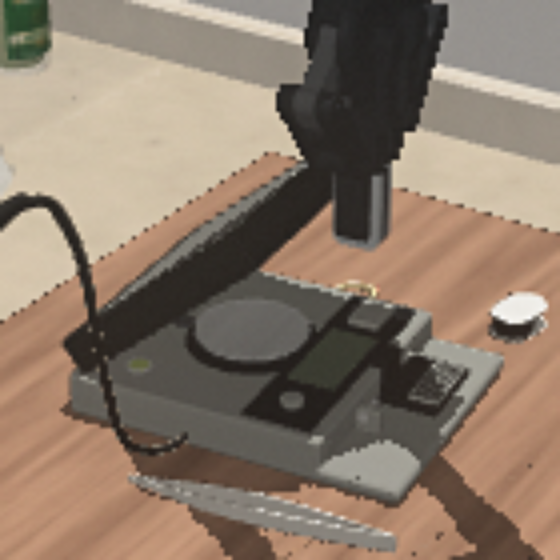

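The fingertip is below and just in front of the lip, so I'll push along the arc.

drive_tool(
  increments=[
    {"delta_pos": [0.32,0,0],"angular": [0,0,0],"hand": 0},
    {"delta_pos": [0.32,0,-0.28],"angular": [0,0,0],"hand": 0},
    {"delta_pos": [0.32,0,-0.32],"angular": [0,0,0],"hand": 0},
    {"delta_pos": [0.4,0,-0.28],"angular": [0,0,0],"hand": 0},
    {"delta_pos": [0.4,0,-0.24],"angular": [0,0,0],"hand": 0},
  ],
)

```text
clock: 6.85
position: [0.553, -0.2316, 0.1412]
tool_rot: [0.998, 0.059, 0.001, 0.0]
force: [0.6, 0.6, 0.3]
grip_width: 0.0
grip_force: 0.1
```

drive_tool(
  increments=[
    {"delta_pos": [0.44,0,-0.18],"angular": [0,0,0],"hand": 0},
    {"delta_pos": [0.44,0,-0.16],"angular": [0,0,0],"hand": 0},
    {"delta_pos": [0.44,0,-0.1],"angular": [0,0,0],"hand": 0},
    {"delta_pos": [0.44,0,-0.06],"angular": [0,0,0],"hand": 0},
    {"delta_pos": [0,0,0],"angular": [0,0,0],"hand": 0},
  ],
)

```text
clock: 7.35
position: [0.5968, -0.2261, 0.1525]
tool_rot: [0.998, 0.059, 0.001, 0.0]
force: [-0.1, 0.3, -0.7]
grip_width: 0.006
grip_force: 0.0
```

```bash
python3 - <<'E'
from h import *
s=robot.capture("scene");st()
cv2.imwrite("pics/s5.png",cv2.resize(s[90:250,180:320],None,fx=3.5,fy=3.5))
E
```

```text
7.4 [ 0.5958 -0.2261  0.1521] [[0.993, 0.118, -0.0], [0.118, -0.993, 0.0], [-0.0, -0.0, -1.0]] [ 0.2  0.2 -0.3] 0.0003730082209307498
```

View pics/s5.png

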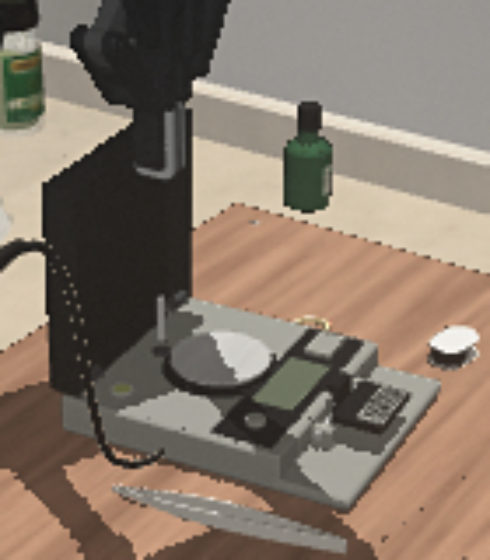

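The lid is about upright at roughly 1.5 rad, so I'll push it another 26 mm.

drive_tool(
  increments=[
    {"delta_pos": [0.35,0,0],"angular": [0,0,0],"hand": 0},
    {"delta_pos": [0.35,0,0],"angular": [0,0,0],"hand": 0},
    {"delta_pos": [0.35,0,0.04],"angular": [0,0,0],"hand": 0},
    {"delta_pos": [0,0,0],"angular": [0,0,0],"hand": 0},
    {"delta_pos": [0,0,0],"angular": [0,0,0],"hand": 0},
  ],
)

```text
clock: 7.9
position: [0.6213, -0.2231, 0.151]
tool_rot: [0.998, 0.059, -0.0, -0.0]
force: [0.8, -0.4, 0.5]
grip_width: 0.003
grip_force: 0.0
```

drive_tool(
  increments=[
    {"delta_pos": [0,0,0],"angular": [0,0,0],"hand": 0},
    {"delta_pos": [-0.4,0,0],"angular": [0,0,0],"hand": 0},
    {"delta_pos": [-0.8,0,0],"angular": [0,0,0],"hand": 0},
    {"delta_pos": [-0.9,0,0],"angular": [0,0,0],"hand": 0},
    {"delta_pos": [-0.9,0,0],"angular": [0,0,0],"hand": 0},
  ],
)

```text
clock: 8.4
position: [0.545, -0.2321, 0.1512]
tool_rot: [0.998, 0.059, -0.0, -0.0]
force: [0.3, 0.0, 0.4]
grip_width: 0.003
grip_force: 0.0
```

drive_tool(
  increments=[
    {"delta_pos": [-0.9,0.6,0],"angular": [0,0,0],"hand": 0},
    {"delta_pos": [-0.5,0.6,0],"angular": [0,0,0],"hand": 0},
    {"delta_pos": [0,0.5,0],"angular": [0,0,0],"hand": 0},
    {"delta_pos": [0,0,0],"angular": [0,0,0],"hand": 0},
  ],
)

```text
clock: 8.8
position: [0.517, -0.2799, 0.1518]
tool_rot: [0.998, 0.058, 0.001, 0.001]
force: [0.1, 0.8, 0.1]
grip_width: 0.003
grip_force: 0.0
```

```bash
python3 - <<'E'
from h import *
s=robot.capture("scene");st()
w=robot.capture("wrist")
for c in ("wrist","scene"):
  for q,z in [("zero_key_top",.0285),("unit_key_top",.0285),("tab_pad",.028),("pan",.024)]:
    for k in robot.tip_of(c,q)[:2]: print(c,q,np.round(k["at"]),round(k["confidence"],2),np.round(at_z(c,k["at"],z),4))
a=cv2.resize(s[90:250,180:320],(392,448));b=cv2.resize(w,(597,448))[:,150:550]
cv2.imwrite("pics/s6.png",np.hstack([a,b]))
E
```

```text
8.85 [ 0.5172 -0.279   0.1516] [[0.993, 0.115, 0.001], [0.115, -0.993, -0.0], [0.001, 0.0, -1.0]] [ 0.1 -0.4 -0.7] 0.002329682581760089
wrist zero_key_top [258. 175.] 0.9 [ 0.5288 -0.2793  0.0285]
wrist zero_key_top [206. 232.] 0.19 [ 0.4711 -0.2397  0.0285]
wrist unit_key_top [151. 182.] 0.43 [ 0.5126 -0.1909  0.0285]
wrist tab_pad [203. 233.] 0.66 [ 0.4697 -0.2369  0.028 ]
wrist pan [200. 126.] 0.97 [ 0.5619 -0.2281  0.024 ]
wrist pan [150. 183.] 0.62 [ 0.5096 -0.1886  0.024 ]
scene zero_key_top [244. 240.] 0.73 [ 0.4755 -0.1036  0.0285]
scene zero_key_top [272. 187.] 0.51 [ 0.527  -0.2784  0.0285]
scene unit_key_top [252. 209.] 0.56 [ 0.5158 -0.1892  0.0285]
scene tab_pad [287. 206.] 0.53 [ 0.4686 -0.2321  0.028 ]
scene pan [242. 197.] 0.72 [ 0.5585 -0.221   0.024 ]
```

View pics/s6.png

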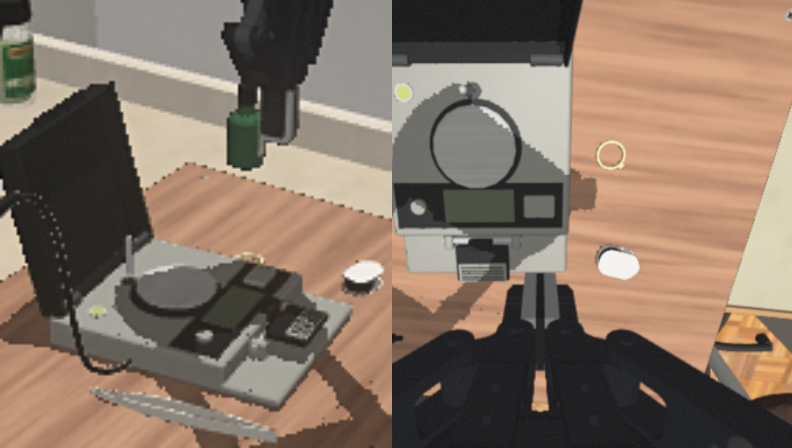

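The lid is fully open and leaning back. The zero key shows at (258,175) in the full wrist image, which gives (0.527, -0.2785). I'll go down to just above it.

drive_tool(
  increments=[
    {"delta_pos": [0.2,0.03,0.7],"angular": [0,0,0],"hand": 0},
    {"delta_pos": [0.2,0,0.9],"angular": [0,0,0],"hand": 0},
    {"delta_pos": [0,0,0.9],"angular": [0,0,0],"hand": 0},
    {"delta_pos": [0,0,0.8],"angular": [0,0,0],"hand": 0},
    {"delta_pos": [0,0,0.5],"angular": [0,0,0],"hand": 0},
  ],
)

```text
clock: 9.8
position: [0.5261, -0.2771, 0.0544]
tool_rot: [0.998, 0.059, -0.001, -0.001]
force: [-0.4, 0.1, 0.2]
grip_width: 0.007
grip_force: 0.0
```

drive_tool(
  increments=[
    {"delta_pos": [0,0,0.08],"angular": [0,0,0],"hand": 0},
    {"delta_pos": [0,0,0.08],"angular": [0,0,0],"hand": 0},
    {"delta_pos": [0,0,0.06],"angular": [0,0,0],"hand": 0},
    {"delta_pos": [0,0,0],"angular": [0,0,0],"hand": 0},
  ],
)

```text
clock: 10.2
position: [0.5276, -0.2783, 0.0517]
tool_rot: [0.998, 0.059, 0.001, 0.0]
force: [1.5, 0.4, -0.1]
grip_width: -0.0
grip_force: 0.0
```

drive_tool(
  increments=[
    {"delta_pos": [0,0,0.06],"angular": [0,0,0],"hand": 0},
    {"delta_pos": [0,0,0.05],"angular": [0,0,0],"hand": 0},
    {"delta_pos": [0,0,0],"angular": [0,0,0],"hand": 0},
  ],
)

```text
clock: 10.5
position: [0.5277, -0.2784, 0.0488]
tool_rot: [0.998, 0.059, 0.001, 0.001]
force: [0.8, -0.2, 3.1]
grip_width: 0.001
grip_force: 1.3
```

drive_tool(
  increments=[
    {"delta_pos": [0,0,0.04],"angular": [0,0,0],"hand": 0},
    {"delta_pos": [0,0,0],"angular": [0,0,0],"hand": 0},
  ],
)

```text
clock: 10.7
position: [0.5277, -0.2784, 0.0477]
tool_rot: [0.998, 0.059, 0.001, 0.001]
force: [1.2, 0.5, 4.0]
grip_width: -0.005
grip_force: 1.8
```

drive_tool(
  increments=[
    {"delta_pos": [0,0,0.03],"angular": [0,0,0],"hand": 0},
    {"delta_pos": [0,0,0.02],"angular": [0,0,0],"hand": 0},
    {"delta_pos": [0,0,0],"angular": [0,0,0],"hand": 0},
  ],
)

```text
clock: 11.0
position: [0.5278, -0.2784, 0.0474]
tool_rot: [0.998, 0.059, 0.001, 0.0]
force: [-1.1, 0.4, 9.9]
grip_width: -0.001
grip_force: 5.1
```

The force rose from 4.0 to 9.9 N over 0.3 mm, so the key is at its stop. I'll lift off.

drive_tool(
  increments=[
    {"delta_pos": [0,0,-0.2],"angular": [0,0,0],"hand": 0},
    {"delta_pos": [0,0,-0.6],"angular": [0,0,0],"hand": 0},
    {"delta_pos": [0,0,-0.9],"angular": [0,0,0],"hand": 0},
    {"delta_pos": [0,0,-0.9],"angular": [0,0,0],"hand": 0},
    {"delta_pos": [0,0,-0.9],"angular": [0,0,0],"hand": 0},
  ],
)

```text
clock: 11.5
position: [0.526, -0.2773, 0.1339]
tool_rot: [0.998, 0.059, -0.001, -0.001]
force: [-1.2, 0.2, -0.0]
grip_width: 0.001
grip_force: 0.0
```

drive_tool(
  increments=[
    {"delta_pos": [-0.8,0,-0.8],"angular": [0,0,0],"hand": 0},
    {"delta_pos": [-0.8,0,-0.8],"angular": [0,0,0],"hand": 0},
    {"delta_pos": [0,0,0],"angular": [0,0,0],"hand": 0},
    {"delta_pos": [0,0,0],"angular": [0,0,0],"hand": 0},
  ],
)

```text
clock: 11.9
position: [0.4871, -0.2825, 0.1737]
tool_rot: [0.998, 0.058, 0.0, 0.0]
force: [1.1, 0.3, -1.1]
grip_width: -0.002
grip_force: 0.0
```

```bash
python3 - <<'E'
from h import *
s=robot.capture("scene");st();w=robot.capture("wrist")
a=cv2.resize(s[90:250,180:320],(392,448));b=cv2.resize(w,(597,448))[:,150:550]
cv2.imwrite("pics/s7.png",np.hstack([a,b]))
E
```

```text
11.95 [ 0.4871 -0.2822  0.1728] [[0.993, 0.117, -0.0], [0.117, -0.993, 0.001], [-0.0, -0.001, -1.0]] [ 0.  -0.3 -0.3] 0.0017845809552350525
```

View pics/s7.png

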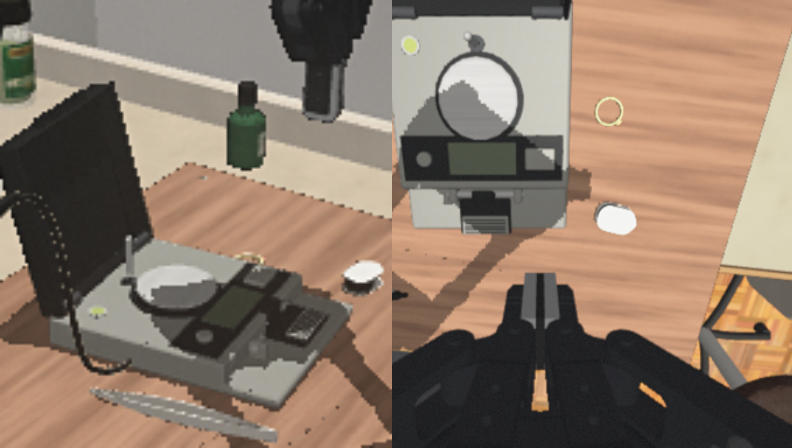

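The lid is still fully open, the key is back up, nothing else has moved and the tool is clear.

```bash
python3 -c "
from station import robot
print(robot.job_done())"
```

```text
the job is handed in; nothing more can be done
None
```

The job is handed in: the tab was pressed and the lid pushed back until it stayed fully open, then the zero key was pressed to its stop and released. In the last pictures the scale, ring, tweezers and loupe had not visibly moved. The verdict was not shown.

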